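Hold the music box lid at its balance for the hinge screws

TASK

I am about to do the hinge screws of the music box: pull the screwdriver (the thickest handle) up out of the tool stand and lay it flat, not dropped, in the empty compartment of the pine catch tray. Then raise the box's sprung lid past its balance point, ease it back and finish still holding it just below that point, within ten degrees, where the hinges carry almost no load; never let it fly open to its stop or drop shut. Leave the other tools and parts where they are.

Things in the scene. Friction and masses are not known exactly. Their poses are not given: they have to be found in the camera images.
- stand: pale wooden tool stand, fixed, 200 x 56 x 90 mm high; origin under its centre, its x axis runs along its length, z up. Three upright holes of 10 mm in its top, at x = -70, 0 and +70 mm; in each stands a tool with its shank down and its wooden handle on top; which tool is in which hole varies
- driver: screwdriver, 165 mm long, 60 to 130 g, the thickest and tallest of the three tools: round wooden handle of 24 mm diameter and 85 mm length over a steel shank of 7 mm and 80 mm with a flat blade. Origin at the blade's tip, z axis from the tip along the shank to the handle. In the stand its handle's shoulder rests on the top, the handle reaches 175 mm above the table and 80 mm of shank stand in the hole
- driver_grip (a point): point on the screwdriver's axis, in its handle, 125 mm from the blade's tip and 40 mm below the handle's end; z axis along the tool towards the handle
- driver_tip (a point): the tip of the screwdriver's blade
- tray: pine catch tray, fixed, 240 (its x) x 300 (its y) x 30 mm high, walls and floor 8 mm thick; origin under its centre, z up. A partition as high as the walls runs along x, from y = 12 to 18 mm: the compartment on its +y side (y = 18 to 142 mm, x = -112 to 112 mm, floor at z = 8 mm) is empty and takes the screwdriver; the one on its -y side holds parts. An aluminium chute, up to 220 mm high, slopes into it across its -y wall
- music_box: wooden music box, fixed, case 180 (its x) x 280 (its y) x 85 mm high under a lid of 14 mm; origin under its centre, its -x face is the front, z up
- lid (a joint): opening angle of the music box's lid (wood, 0.53 kg, 188 mm deep), rad: 0 closed, grows as the front edge rises, stop at 1.75. Level hinge along the box's y, at the box's x = 95 mm, z = 85 mm, with torsion springs: left alone the lid falls shut below its balance point and springs open above it. The balance point is 60 degrees (1.047 rad); the closed lid takes about 1 N at the pull
- lid_pull (a point): centre of the lid's brass T-shaped pull: a round bar of 12 mm diameter and 44 mm length, parallel to the hinge, with flat ends, on a 10 mm stem, its axis 30 mm above the lid's upper face. On the closed lid it lies 160 mm in front of the hinge axis (towards -x of the box) and 44 mm above it. Held by its two ends it can turn between the fingers as the lid swings; the upper face turns away from the front as the lid rises
- scriber: bystander: thin tool with a wooden handle of 12 mm diameter, standing in the stand, its top 145 mm above the table
- file: bystander: round file with a wooden handle of 15 mm diameter, standing in the stand, its top 150 mm above the table
- star_wheel: bystander: brass star wheel, 42 mm across, lying in the tray's -y compartment
- endless_screw: bystander: steel endless screw, 64 mm long, lying in the tray's -y compartment
- hinge_block: bystander: worn oak hinge block, 60 x 34 x 18 mm, in the tray's -y compartment
- tin: bystander: round red enamel tin, 64 mm across, 38 mm high, in the tray's -y compartment
- oiler: bystander: small amber oil bottle, 28 mm across, 62 mm high, standing on the table in front of the music box
- loupe: bystander: black eye loupe, 40 mm across, 34 mm high, standing on the table in front of the music box
There are look-alikes about, which are no part of the job. Leave any blue or green look-alike of the driver alone.

How it is judged (in metres and radians):
On the way, in this order (a step that is already met when the one before it is completed fails the run):
1. the screwdriver is pulled clear out of the tool stand by the gripper (height (world z) of driver_tip above 0.095 m and contact force between the fingers and driver above 0.5 N), for 0.1 s.
2. the screwdriver lies flat in the tray's empty compartment, released and at rest, before the lid is raised (x of driver_grip in the frame of tray between -0.114 and 0.114 m and y of driver_grip in the frame of tray between 0.017 and 0.143 m and z of each of driver_grip, driver_tip in the frame of tray below 0.03 m and x of driver_tip in the frame of tray between -0.114 and 0.114 m and y of driver_tip in the frame of tray between 0.017 and 0.143 m and contact force between the fingers and driver below 0.05 N and linear speed of driver below 0.02 m/s and value of joint lid below 0.1 rad), for 0.2 s.
3. the lid is raised past its balance point, to more than 62.5 degrees, in the fingers (value of joint lid above 1.09 rad and contact force between the fingers and lid above 0.02 N), for 0.1 s.
At the end, for the whole second after the job is handed in: The lid stands still between 49.6 and 59.6 degrees (0.865 to 1.04 rad), held by the fingers alone; the screwdriver lies at rest in the tray's empty +y compartment, let go, its blade tip and handle (driver_grip) both inside it and lower than 30 mm (value of joint lid between 0.865 and 1.04 rad and velocity of joint lid between -0.05 and 0.05 rad/s and contact force between the fingers and lid above 0.02 N and contact force between driver and lid below 0.02 N and x of driver_grip in the frame of tray between -0.114 and 0.114 m and y of driver_grip in the frame of tray between 0.017 and 0.143 m and z of each of driver_grip, driver_tip in the frame of tray below 0.03 m and x of driver_tip in the frame of tray between -0.114 and 0.114 m and y of driver_tip in the frame of tray between 0.017 and 0.143 m and contact force between the fingers and driver below 0.05 N and linear speed of driver below 0.02 m/s); the arm keeps its last pose, push and grip.
It fails at once if the lid flies open, beyond 86 degrees (value of joint lid above 1.5 rad).
It fails at once if the lid drops: it closes faster than 3 rad/s (velocity of joint lid below -3 rad/s).
It fails at once if the screwdriver is dropped: touched by nothing, away from the stand, with its handle more than 90 mm above the table (contact force between anything else and driver below 0.005 N and height (world z) of driver_grip above 0.09 m and horizontal distance between driver_grip and stand above 0.1 m).
It fails at once if another tool, a part in the tray, the oil bottle or the loupe is moved by more than 20 mm (distance of any of scriber, file, star_wheel, endless_screw, hinge_block, tin, oiler, loupe from where it was at the start of the episode above 0.02 m).
It also fails if it takes over 67 s, if anything falls off the work surface, if the arm or the gripper's body presses on something with over 40 N, if the wrist force passes 120 N, or if a joint passes its speed limit or range.

ROBOT

A 6-joint arm with a two-finger parallel gripper is mounted at the origin on the work surface. World frame = base frame: x ahead of the robot, y to its left, z up, the work surface at z = 0. Lengths are in mm, angles in rad, forces in N, time in s.
With the tool pointing down it reaches from about 275 to 1000 mm from the base axis. Payload 8.4 kg.
Tool frame: the origin (TCP) lies at the very end of the fingers, on their centre line; the grasp point (between the pads) lies behind it (r.grip_point_offset is the x of the grasp point in the tool frame, in mm); x points along the fingers, z is the direction in which the jaws open and shut, and the axes are right-handed (so a half turn about x gives the same grasp; the last joint's range is limited). The gripper opens to 85 mm and grips with 20 to 120 N. Pads are 22 mm wide; open, the fingers measure 114 mm over their backs; the gripper's body (76 mm by 85 mm) begins 54 mm behind the grasp point. The pads swing forward as they close: fully open they stand 13 mm farther back than shut.
Start: joints at [1.346, 0.353, 1.633, -0, 1.155, -0.002], TCP at [138.099, 609.554, 231.281] pointing down, gripper open.
Joint ranges: [-2.63, 2.63], [-0.92, 2.1], [0.06, 2.66], [-1.3, 4.44], [0, 2.69], [-3.02, 3.02]. Speed limits (rad/s): [2.22, 2.22, 2.79, 3.14, 3.14, 3.14].

INTERFACE

Orientations are given as [roll, pitch, yaw] about the fixed x, y, z axes, in that order (R = Rz(yaw) Ry(pitch) Rx(roll)).
In Python, from rig import r, vision, order gives the robot as it stands. The module is installed in compiled form; this text tells all that it offers.
- The arm moves only by the tool step_arm, never from a script. Its argument "rows" is a list of rows, each a list of 7 numbers: the shift along the world's x, y, z in mm, then the turn, a rotation vector about the world's x, y, z in rad, then the finger opening in mm, from 0 to 85.4. A call has exactly 8 rows; each row is the pose to reach, as a shift and turn from the pose measured when the call began; what a row does not reach only later rows make up. A row lasts 1/8 s, in which the tool goes at most 62.5 mm and 10.7 degrees, less where a joint would pass 70% of its speed; a pose out of reach is approached as far as the arm can. A call with a gripper value outside its range is refused whole. The fingers move at their own pace and stop on an object; "force" is the grip in N (left out, the last holds). Time passes only in rows, so rows that repeat a pose let the fingers close, or fill a call up. It gives the time, the measured TCP pose, the force and the opening at its end, in the units of the state.
- r.sense(): the state, without advancing time (a new reading comes with each control period).
- vision.grab_frame(name): name is "scene" or "top" or "wrist"; returns (picture, depth): 384x512x3 uint8, red, green, blue; 384x512 float32, mm along the optical axis (not along the pixel's ray), 0 where there is no reading.
- vision.camera_info(name): a dict with "K" (3x3 intrinsics, pixels), "origin" and "attitude" of the camera in the world; the wrist camera has in their place "tool_from_camera" (4x4, takes a point from camera to tool coordinates, whose origin is the TCP and whose axes are the tool frame's). Camera axes: x right, y down, z forward; pixel columns grow to the right and rows downward; lengths in mm; the calibration is good to about 2 mm. A picture is of the moment at which its call begins: read the wrist's pose just before it. camera_info takes no time and is no camera call.
- order.sign_off(): hands the job in, once; it reports no verdict.
The state is a dict: "clock": time; "qpos": joint angles; "qvel": joint speeds; "joint_efforts": joint torques, N m; "eef_pos": TCP position; "tcp_rot": TCP orientation; "contact_force": force on the tool from outside, world axes, zero at the start; "wrist_torque": the same for the moment, N m; "opening": opening from 0.0 (shut) to 1.0 (fully open).
Only numpy, scipy, OpenCV 4.12 (cv2) and the standard library are available. Lean on these libraries where they do the work, as an engineer would, in place of code of your own. Each camera call takes 0.05 s, during which the arm holds its last target.

## Working session

There is one attempt and no reset: what is moved stays moved. The work goes in short steps, Python scripts to look and compute and a tool call to move; the robot and the scene stay as the last step left them, time stands still between calls to the robot, and variables do not carry over. Pictures are saved under pics/ and viewed, and the job is handed in when it is done.

Besides the shell and the picture viewer there is one more tool, called after "Request:" as name(argument=value, ...), one argument or row to a line, values as JSON. step_arm: Moves the arm, as the interface text tells. Its arguments: {"type":"object","properties":{"rows":{"type":"array"},"force":{"type":"number"}},"required":["rows"]}

```bash
mkdir -p pics; python3 - <<'E'
from rig import r, vision, order
import cv2, numpy as np, pickle
print(r.sense(), r.grip_point_offset)
for n in ["scene","top"]:
    p,d=vision.grab_frame(n); i=vision.camera_info(n)
    print(n,i)
    cv2.imwrite(f"pics/{n}0.png",p[:,:,::-1]); np.savez(f"{n}0.npz",p=p,d=d,**{k:np.array(v) for k,v in i.items()})
print(vision.camera_info("wrist"))
E
```

```text
{'clock': 0.0, 'qpos': array([ 1.34562073e+00,  3.53699467e-01,  1.63413175e+00, -2.81956484e-06,
        1.15518934e+00, -2.41505663e-03]), 'qvel': array([ 0.00234198,  0.00056657,  0.00040117, -0.0013823 , -0.00016943,
       -0.00093074]), 'joint_efforts': array([ 8.11595019e-04, -6.05266070e+01, -3.42067623e+01,  1.63537861e-04,
        9.59754456e-03, -1.76651815e-05]), 'eef_pos': array([137.98086945, 609.09239331, 230.53064849]), 'tcp_rot': array([ 3.14098298,  1.56936843, -1.7941654 ]), 'contact_force': array([ 0.44591353,  0.64805023, -1.21169625]), 'wrist_torque': array([-0.00117969, -0.00666177,  0.02087352]), 'opening': 1.0037151654964915} -18.700000000000003
scene {'K': array([[364.99270129,   0.        , 252.57570469],
       [  0.        , 364.99270129, 188.65698456],
       [  0.        ,   0.        ,   1.        ]]), 'origin': array([1216.69157486, -272.07012148,  609.27631948]), 'attitude': array([-2.18934762e+00,  3.90413453e-04,  1.20202016e+00])}
top {'K': array([[446.48978346,   0.        , 252.89814908],
       [  0.        , 446.48978346, 195.00066579],
       [  0.        ,   0.        ,   1.        ]]), 'origin': array([ 406.94299218,  -42.5202396 , 1197.01363864]), 'attitude': array([-2.99799931, -0.00733729, -1.55814849])}
{'K': array([[344.94355604,   0.        , 256.434326  ],
       [  0.        , 344.94355604, 188.50002102],
       [  0.        ,   0.        ,   1.        ]]), 'tool_from_camera': array([[ 2.92057293e-04, -2.92759819e-01,  9.56185967e-01,
        -1.42028839e+02],
       [ 7.25128153e-04, -9.56185694e-01, -2.92759957e-01,
         7.56635299e+01],
       [ 9.99999694e-01,  7.78860045e-04, -6.69726180e-05,
        -6.25866628e-01],
       [ 0.00000000e+00,  0.00000000e+00,  0.00000000e+00,
         1.00000000e+00]])}
```

View pics/scene0.png

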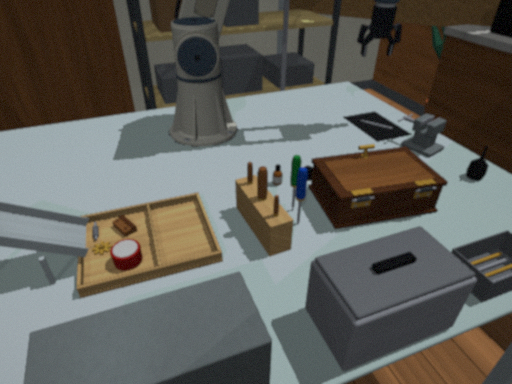

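View pics/top0.png

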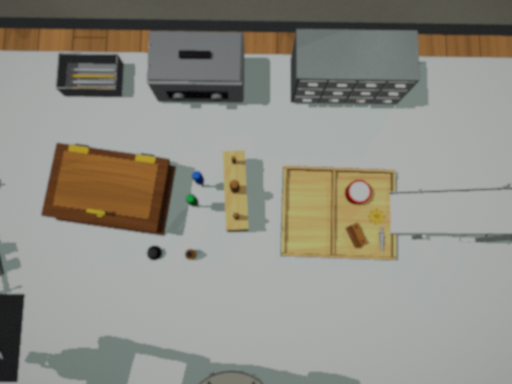

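```bash
cat > h.py <<'E'
import numpy as np, cv2
from scipy.spatial.transform import Rotation as Ro
def load(f):
    z=np.load(f); return z['p'],z['d'],z['K'],z['origin'],Ro.from_euler('xyz',z['attitude']).as_matrix()
def cloud(d,K,o,R):
    v,u=np.mgrid[:d.shape[0],:d.shape[1]]
    P=np.stack([(u-K[0,2])/K[0,0]*d,(v-K[1,2])/K[1,1]*d,d],-1)@R.T+o
    P[d<=0]=np.nan
    return P
def ray(u,v,z,K,o,R):
    q=R@np.array([(u-K[0,2])/K[0,0],(v-K[1,2])/K[1,1],1]); return o+q*(z-o[2])/q[2]
def proj(X,K,o,R):
    c=(np.atleast_2d(X)-o)@R; return np.c_[c[:,0]/c[:,2]*K[0,0]+K[0,2],c[:,1]/c[:,2]*K[1,1]+K[1,2]]
E
python3 - <<'E'
from h import *
p,d,K,o,R=load('top0.npz'); P=cloud(d,K,o,R)
print("table z",np.nanmedian(P[280:330,250:400,2]))
for n,(u,v) in dict(scr1=(234,160),drv=(235,186),t3=(236,216),blue=(197,177),green=(191,200),pull=(95,212),lid=(110,185),oiler=(191,254),loupe=(154,253)).items():
    w=P[v-5:v+6,u-5:u+6].reshape(-1,3); zz=np.nanmax(w[:,2]); m=w[:,2]>zz-8
    print(n,w[m].mean(0).round(1),zz.round(1),m.sum())
def rect(mask,name,z):
    c=max(cv2.findContours(mask.astype(np.uint8),0,1)[0],key=cv2.contourArea)
    pts=np.array([P[q[0][1],q[0][0],:2] for q in c]); 
    b=cv2.minAreaRect(pts[~np.isnan(pts).any(1)].astype(np.float32)); print(name,b)
Z=P[...,2]
m=np.zeros(Z.shape,bool); m[140:240,215:255]=True; rect(m&(Z>80)&(Z<100),'stand',90)
m[:]=False; m[155:270,270:403]=True; rect(m&(Z>20)&(Z<36),'tray',30)
m[:]=False; m[135:245,35:180]=True; rect(m&(Z>92)&(Z<106),'lid',99)
img=np.hstack([cv2.resize(p[135:270,30:180],None,fx=3,fy=3,interpolation=2),cv2.resize(p[135:270,180:260],None,fx=3,fy=3)])
cv2.imwrite('pics/crop0.png',img[:,:,::-1])
p,d,K,o,R=load('scene0.npz'); cv2.imwrite('pics/crop1.png',cv2.resize(p[130:270,220:440],None,fx=3.6,fy=3.6)[:,:,::-1])
E
```

```text
table z -0.26034904737912257
scr1 [649.1   1.9 144. ] 148.1 15
drv [579.2  -2.5 175.2] 179.1 53
t3 [509.9  -6.9 149.8] 153.9 19
blue [601.7  86.6 164.2] 167.8 55
green [546.6  99.9 165.2] 170.5 46
pull [515.6 327.9 134.2] 138.4 51
lid [585.5 306.3 101. ] 105.6 112
oiler [417.4 112.4  62.1] 66.3 26
loupe [420.9 208.9  34.1] 39.1 69
stand ((580.2515869140625, -2.1946868896484375), (200.68023681640625, 56.052860260009766), 3.5455870628356934)
tray ((533.5107421875, -274.27069091796875), (299.71319580078125, 240.3977508544922), 88.58099365234375)
lid ((582.700439453125, 319.2767028808594), (290.6497497558594, 191.19076538085938), 82.46968078613281)
```

View pics/crop0.png

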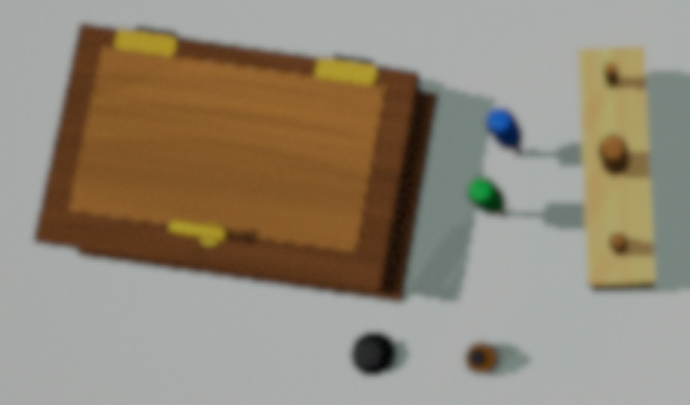

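View pics/crop1.png

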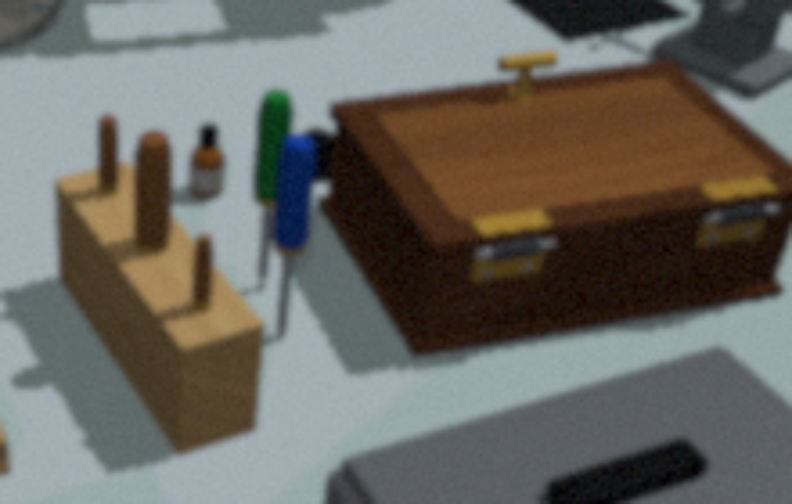

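The candidates for the driver in the top view are:
- Wooden handle in the middle hole at (235,186): 175 mm tall and about 24 mm thick.
- Blue tool at (197,177) and green tool at (191,200), which are free-standing look-alikes.

The enlarged crops confirm the wooden one is the thickest and tallest tool in the stand. Its neighbours at (234,160) and (236,216) are thinner and about 145–150 mm tall. I'll swing the arm over to it now.

Request:
step_arm(
  rows=[
    [33,-45,12,0,0,-0.1,85],
    [66,-90,25,0,0,-0.2,85],
    [99,-135,38,0,0,-0.3,85],
    [132,-180,50,0,0,-0.4,85],
    [165,-225,62,0,0,-0.5,85],
    [198,-270,75,0,0,-0.6,85],
    [231,-315,88,0,0,-0.7,85],
    [262,-360,100,0,0,-0.79,85],
  ],
)

```text
clock: 1.1
eef_pos: [400.7, 247.5, 331.0]
tcp_rot: [-3.113, 1.57, -2.558]
contact_force: [1.1, 0.4, -0.2]
opening: 0.997
```

```bash
cat > st.py <<'E'
from rig import r
import numpy as np; np.set_printoptions(suppress=True,precision=3)
s=r.sense(); 
from scipy.spatial.transform import Rotation as Ro
print(s['clock'],s['qpos'],s['eef_pos'].round(1),'op',round(s['opening'],3),'F',s['contact_force'].round(2))
print(Ro.from_euler('xyz',s['tcp_rot']).as_matrix())
open('log.txt','a').write(repr((s['qpos'].tolist(),s['eef_pos'].tolist(),s['tcp_rot'].tolist()))+'\n')
E
python3 st.py
```

```text
1.1 [ 0.55   0.019  1.822 -0.     1.302 -0.005] [400.7 247.5 331. ] op 0.997 F [ 1.05  0.45 -0.21]
[[-0.001 -0.527  0.85 ]
 [-0.001  0.85   0.527]
 [-1.    -0.    -0.001]]
```

Request:
step_arm(
  rows=[
    [6,-55,0,0,0,-0.12,60],
    [12,-110,0,0,0,-0.24,60],
    [18,-165,0,0,0,-0.36,60],
    [25,-220,0,0,0,-0.48,60],
    [31,-275,0,0,0,-0.6,50],
    [37,-330,0,0,0,-0.72,50],
    [44,-385,0,0,0,-0.84,50],
    [50,-435,0,0,0,-0.96,50],
  ],
)

```text
clock: 2.1
eef_pos: [450.5, -189.5, 330.8]
tcp_rot: [3.11, 1.57, 2.701]
contact_force: [0.6, 0.4, -0.2]
opening: 0.583
```

```bash
python3 st.py
```

```text
2.1 [-0.401  0.05   1.79   0.     1.303  0.008] [ 450.5 -189.5  330.8] op 0.583 F [ 0.59  0.43 -0.22]
[[-0.001  0.398  0.917]
 [ 0.001  0.917 -0.398]
 [-1.     0.    -0.001]]
```

Request:
step_arm(
  rows=[
    [14,10,-4,0.165,-0.072,0,50],
    [28,20,-8,0.33,-0.143,0,50],
    [42,30,-12,0.495,-0.215,0,50],
    [55,40,-16,0.66,-0.287,0,50],
    [69,50,-20,0.825,-0.358,0,50],
    [83,60,-24,0.99,-0.43,0,50],
    [97,70,-27,1.155,-0.5,0,50],
    [110,80,-30,1.32,-0.573,0,50],
  ],
)

```text
clock: 3.1
eef_pos: [561.0, -110.3, 300.8]
tcp_rot: [1.57, 0.127, 1.16]
contact_force: [0.3, 0.2, 0.6]
opening: 0.588
```

```bash
python3 st.py
```

```text
3.1 [-0.784  0.61   1.832  1.201  1.708 -0.921] [ 561.  -110.3  300.8] op 0.588 F [0.31 0.2  0.57]
[[ 0.396  0.05   0.917]
 [ 0.91   0.116 -0.399]
 [-0.126  0.992  0.001]]
```

```bash
cat > kin.py <<'E'
import numpy as np
from scipy.spatial.transform import Rotation as Ro
from scipy.optimize import least_squares
data=[([1.34562073,.353699467,1.63413175,0,1.15518934,-.002415],[137.98,609.09,230.53],[3.14098298,1.56936843,-1.7941654])]
data+=[eval(l) for l in open('log.txt')]
def fk(q,p):
    h,a,L1,L2,L3,e=p
    z=np.array([0,0,1.]); x=np.array([1.,0,0])
    R1=Ro.from_euler('z',q[0]).as_matrix(); R2=R1@Ro.from_euler('y',q[1]).as_matrix(); R3=R2@Ro.from_euler('y',q[2]).as_matrix()
    R4=R3@Ro.from_euler('z',q[3]).as_matrix();R5=R4@Ro.from_euler('y',q[4]).as_matrix();R6=R5@Ro.from_euler('z',q[5]).as_matrix()
    P=h*z+R1@x*a+R2@z*L1+R3@(z*L2+x*e)+R6@z*L3
    # tool: x=R6 z ; at down: z_tool = radial: R6 x at sum=pi -> -radial ; y_tool=left=R6 y
    return P,np.c_[R6[:,2],R6[:,1],-R6[:,0]]
def fit():
    f=lambda p:np.concatenate([fk(q,p)[0]-x for q,x,_ in data]+[0.001*(p-np.array([150,0,540,480,230,0]))])
    s=least_squares(f,[150,0,540,480,230,0]); return s.x,f(s.x)
if __name__=='__main__':
    np.set_printoptions(suppress=True,precision=3)
    p,res=fit(); print(p); print(res)
    print(fk(data[-1][0],p)[1]-Ro.from_euler('xyz',data[-1][2]).as_matrix())
E
python3 kin.py
cat > ik.py <<'E'
from kin import *
p,_=fit(); lo=np.array([-2.63,-.92,.06,-1.3,0,-3.02]);hi=np.array([2.63,2.1,2.66,4.44,2.69,3.02])
def ik(x,R,q0):
    f=lambda q:np.r_[(fk(q,p)[0]-x)/100,(fk(q,p)[1]-R).ravel()]
    best=None
    for k in range(6):
        s=least_squares(f,np.clip(np.array(q0)+(0 if k==0 else np.random.default_rng(k).normal(0,.6,6)),lo+.01,hi-.01),bounds=(lo,hi))
        if best is None or s.cost<best.cost: best=s
        if best.cost<1e-5: break
    return best.x,best.cost
E
python3 - <<'E'
import sys; sys.path.insert(0,'.')
from ik import *
np.set_printoptions(suppress=True,precision=3)
q=data[-1][0]
def tool(a,y): 
    a=np.array(a,float);a/=np.linalg.norm(a);y=np.array(y,float);y-=a*(y@a);y/=np.linalg.norm(y);return np.c_[a,y,np.cross(a,y)]
for yaw in (0,10,20):
    a=[np.sin(np.radians(yaw)),np.cos(np.radians(yaw)),0]
    for x in ([575,-90,135],[580,9,135],[580,9,250],[540,-150,300]):
        print(yaw,x,*ik(np.array(x),tool(a,[0,0,1]),q))
for y in ([1,0,0],[-1,0,0]):
  for x in ([578,-194,100],[578,-194,10],[493,-194,10]):
    print(y,x,*ik(np.array(x),tool([0,0,-1],y),q))
E
```

```text
[294.072  -1.962 566.49  495.406 344.293  54.88 ]
[ 1.452 -0.376 -0.169  0.816 -1.259  0.063 -0.6   -1.375  0.067 -0.006
 -0.035  0.038  0.144 -0.002  0.026  0.015  0.114  0.055]
[[ 0.  0. -0.]
 [-0.  0. -0.]
 [-0. -0. -0.]]
0 [575, -90, 135] [-0.647  1.049  1.499  1.011  1.914 -1.077] 1.094523604912613e-27
0 [580, 9, 135] [-0.524  1.011  1.625  1.103  1.816 -1.124] 4.350995591387074e-29
0 [580, 9, 250] [-0.524  0.826  1.667  1.139  1.878 -0.99 ] 3.298610135156976e-23
0 [540, -150, 300] [-0.741  0.818  1.515  1.008  2.081 -0.912] 3.634583209511016e-27
10 [575, -90, 135] [-0.694  1.011  1.624  1.107  1.814 -1.122] 2.9166397811824073e-30
10 [580, 9, 135] [-0.565  0.977  1.752  1.21   1.724 -1.186] 1.8914833126101168e-30
10 [580, 9, 250] [-0.565  0.779  1.795  1.236  1.777 -1.038] 1.180895095286763e-29
10 [540, -150, 300] [-0.795  0.766  1.633  1.087  1.974 -0.929] 2.532193806870503e-19
20 [575, -90, 135] [-0.735  0.978  1.751  1.214  1.723 -1.185] 1.0759677355317795e-18
20 [580, 9, 135] [-0.597  0.951  1.878  1.334  1.646 -1.267] 8.180631619362753e-19
20 [580, 9, 250] [-0.597  0.735  1.924  1.35   1.685 -1.101] 7.094046453094413e-31
20 [540, -150, 300] [-0.843  0.714  1.756  1.172  1.87  -0.96 ] 1.0140324205871377e-29
[1, 0, 0] [578, -194, 100] [-0.324  0.477  1.771 -0.     0.894  1.247] 3.390098071456519e-27
[1, 0, 0] [578, -194, 10] [-0.324  0.605  1.807 -0.     0.73   1.247] 1.7985696109971815e-26
[1, 0, 0] [493, -194, 10] [-0.375  0.521  1.985  0.     0.636  1.196] 1.577511451871349e-26
[-1, 0, 0] [578, -194, 100] [-0.324  0.477  1.771  0.     0.894 -1.895] 1.208982059209441e-22
[-1, 0, 0] [578, -194, 10] [-0.324  0.605  1.807  0.     0.73  -1.895] 1.1795165610324814e-20
[-1, 0, 0] [493, -194, 10] [-0.375  0.521  1.985 -0.     0.636 -1.946] 4.697302362204948e-30
```

```bash
python3 - <<'E'
from h import *
np.set_printoptions(suppress=True,precision=0)
for n in('top','scene'):
    p,d,K,o,R=load(n+'0.npz'); P=cloud(d,K,o,R).reshape(-1,3)
    m=(P[:,1]<-380)&(P[:,0]>350)&(P[:,0]<800)&(P[:,2]>35)
    Q=P[m]
    for y0 in range(-380,-760,-30):
        s=Q[(Q[:,1]<=y0)&(Q[:,1]>y0-30)&(Q[:,0]<660)]
        if len(s)>3: print(n,y0,len(s),'x',s[:,0].min(),s[:,0].max(),'z',np.percentile(s[:,2],[5,50,95]))
E
```

```text
top -380 137 x 477.3834418062784 646.8664346187684 z [44. 49. 72.]
top -410 582 x 415.6378524429559 582.1590532400783 z [50. 59. 72.]
top -440 612 x 476.2063129034914 582.1287302690866 z [67. 77. 94.]
top -470 699 x 465.1871735319773 591.0788603227647 z [ 74.  93. 108.]
top -500 683 x 474.03620748334384 580.2345155282757 z [102. 111. 127.]
top -530 726 x 473.3118212733952 580.254088685409 z [119. 129. 147.]
top -560 751 x 472.5528527936119 578.784155967493 z [137. 146. 163.]
top -590 777 x 471.81068795787684 578.8703418375424 z [155. 163. 180.]
top -620 755 x 456.7270999407934 590.7205880578865 z [ 67. 175. 185.]
top -650 10 x 459.92031307360634 589.959966270563 z [ 64.  93. 170.]
scene -380 183 x 473.9553013849977 584.1491457312069 z [47. 57. 73.]
scene -410 696 x 472.7817969411128 584.2606901262383 z [52. 63. 86.]
scene -440 740 x 472.0532742991195 582.5893155200718 z [ 69.  81. 103.]
scene -470 925 x 470.5701299125975 591.7389341046202 z [ 52.  96. 119.]
scene -500 859 x 469.97807681999427 581.4914188307389 z [104. 116. 137.]
scene -530 378 x 470.7937459460454 579.6783070005937 z [120. 126. 146.]
```

```bash
python3 - <<'E'
from rig import vision
import cv2,numpy as np
for n in ('top','scene'):
    p,d=vision.grab_frame(n); cv2.imwrite(f'pics/{n}1.png',p[:,:,::-1])
    if n=='top': a=p
cv2.imwrite('pics/both1.png',np.vstack([a,p])[:,:,::-1][:768])
E
```

```text
(no output)
```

View pics/scene1.png

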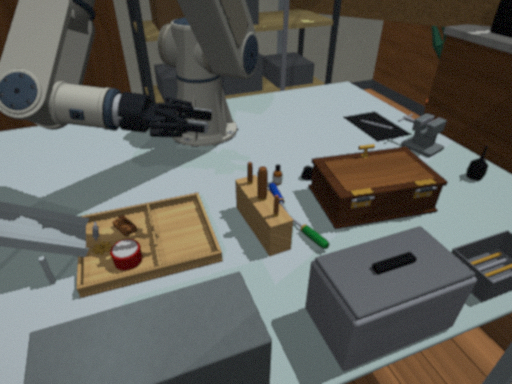

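View pics/top1.png

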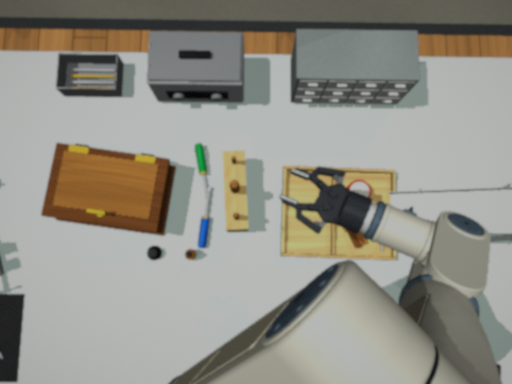

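Both look-alikes, blue at (204,232) and green at (201,158), now lie on the table. They were balanced upright and fell on their own, because the arm never passed below z = 230 near them. The wooden driver is still at (235,186). Next I'll work out the move to a position above it.

```bash
cat > plan.py <<'E'
from ik import *
np.set_printoptions(suppress=True,precision=3)
def tool(a,y): 
    a=np.array(a,float);a/=np.linalg.norm(a);y=np.array(y,float);y-=a*(y@a);y/=np.linalg.norm(y);return np.c_[a,y,np.cross(a,y)]
from rig import r
s=r.sense(); X=s['eef_pos']; R=Ro.from_euler('xyz',s['tcp_rot']).as_matrix(); Q=s['qpos']
def go(x,Rt,n=8):
    rv=Ro.from_matrix(Rt@R.T).as_rotvec(); print('shift',np.array(x)-X,'turn',rv,'deg',np.degrees(np.linalg.norm(rv)))
    q=Q
    for k in range(1,n+1):
        q2,c=ik(X+(np.array(x)-X)*k/n,Ro.from_rotvec(rv*k/n).as_matrix()@R,q)
        print(k,q2,'c%.1e'%c,'dq*8 max',np.abs((q2-q)*8).max().round(2)); q=q2
E
python3 - <<'E'
from plan import *
t=np.radians(10)
go([580,7.5,220],tool([0,np.cos(t),-np.sin(t)],[0,0,1]))
E
```

```text
shift [ 20.104 116.283 -76.215] turn [-0.049 -0.     0.409] deg 23.59166278524065
1 [-0.751  0.636  1.818  1.179  1.711 -0.93 ] c2.0e-18 dq*8 max 0.25
2 [-0.719  0.656  1.801  1.16   1.716 -0.939] c2.2e-18 dq*8 max 0.26
3 [-0.687  0.676  1.782  1.141  1.721 -0.948] c2.3e-18 dq*8 max 0.26
4 [-0.654  0.696  1.763  1.123  1.726 -0.956] c2.5e-18 dq*8 max 0.26
5 [-0.621  0.717  1.743  1.105  1.732 -0.962] c2.6e-18 dq*8 max 0.27
6 [-0.587  0.737  1.721  1.087  1.737 -0.968] c2.7e-18 dq*8 max 0.27
7 [-0.553  0.758  1.699  1.069  1.742 -0.973] c4.5e-31 dq*8 max 0.27
8 [-0.519  0.779  1.675  1.052  1.748 -0.976] c3.9e-30 dq*8 max 0.27
```

Request:
step_arm(
  rows=[
    [2.5,14.5,-9.5,-0.006,0,0.051,50],
    [5,29,-19,-0.012,0,0.102,50],
    [7.5,43.5,-28.5,-0.018,0,0.153,50],
    [10,58,-38,-0.024,0,0.204,50],
    [12.5,72.5,-47.5,-0.03,0,0.256,50],
    [15,87,-57,-0.037,0,0.307,50],
    [17.5,101.5,-66.5,-0.043,0,0.358,50],
    [20,116,-76,-0.049,0,0.409,50],
  ],
)

```text
clock: 4.2
eef_pos: [580.0, 8.2, 219.5]
tcp_rot: [1.571, 0.175, 1.574]
contact_force: [0.2, -0.9, 0.6]
opening: 0.583
```

```bash
python3 st.py; python3 st.py; python3 kin.py; python3 - <<'E'
from rig import vision,r
import cv2
p,d=vision.grab_frame('wrist'); cv2.imwrite('pics/w1.png',p[:,:,::-1])
p,d=vision.grab_frame('scene'); cv2.imwrite('pics/s2.png',cv2.resize(p[80:300,60:380],None,fx=2.4,fy=2.4)[:,:,::-1])
E
python3 st.py
```

```text
4.2 [-0.518  0.779  1.674  1.05   1.749 -0.977] [580.    8.2 219.5] op 0.583 F [ 0.2  -0.95  0.61]
[[-0.004 -0.     1.   ]
 [ 0.985  0.174  0.004]
 [-0.174  0.985 -0.   ]]
4.2 [-0.518  0.779  1.674  1.05   1.749 -0.977] [580.    8.2 219.5] op 0.583 F [ 0.2  -0.95  0.61]
[[-0.004 -0.     1.   ]
 [ 0.985  0.174  0.004]
 [-0.174  0.985 -0.   ]]
[293.656  -2.022 567.279 495.457 344.374  55.16 ]
[ 1.485 -0.233 -0.202  0.756 -1.296  0.072 -0.643 -1.357  0.074  0.175
 -0.11   0.039 -0.127 -0.009  0.008 -0.127 -0.009  0.008  0.144 -0.002
  0.027  0.015  0.114  0.055]
[[-0.  0.  0.]
 [-0. -0.  0.]
 [ 0.  0. -0.]]
4.3 [-0.516  0.78   1.674  1.051  1.748 -0.976] [580.2   9.  219.1] op 0.588 F [-0.23 -1.13 -1.26]
[[-0.004  0.     1.   ]
 [ 0.985  0.174  0.004]
 [-0.174  0.985 -0.001]]
```

View pics/w1.png

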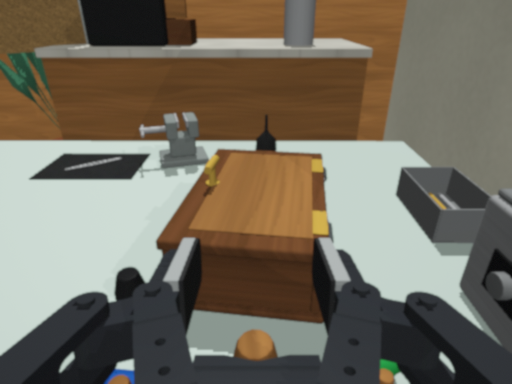

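View pics/s2.png

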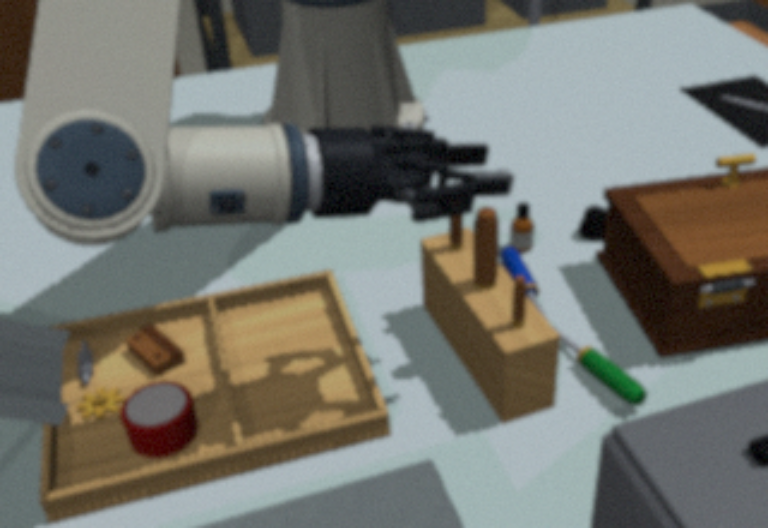

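The wooden handle shows at (255,345), centred between the fingers. The neighbours at (120,378) and (386,376) lie outside them. I'll go straight down over the handle.

Request:
step_arm(
  rows=[
    [0,-0.5,-12,0,0,0,42],
    [0,-1,-24,0,0,0,42],
    [0,-1,-36,0,0,0,42],
    [0,-1,-48,0,0,0,42],
    [0,-1,-58,0,0,0,42],
    [0,-1,-67,0,0,0,42],
    [0,-1,-75,0,0,0,42],
    [0,-1,-75,0,0,0,42],
  ],
)

```text
clock: 5.3
eef_pos: [580.0, 8.1, 143.6]
tcp_rot: [1.573, 0.174, 1.575]
contact_force: [-0.5, 0.0, 0.4]
opening: 0.492
```

```bash
python3 st.py; python3 - <<'E'
from rig import vision,r
import cv2,numpy as np
p,d=vision.grab_frame('wrist'); 
p2,d=vision.grab_frame('scene'); cv2.imwrite('pics/s3.png',np.vstack([cv2.resize(p[180:,80:430],None,fx=1.6,fy=1.4),cv2.resize(p2[120:260,150:350],None,fx=2.8,fy=2.1)])[:,:,::-1])
E
```

```text
5.3 [-0.518  0.899  1.659  1.036  1.697 -1.066] [580.    8.1 143.6] op 0.492 F [-0.48  0.01  0.37]
[[-0.004  0.001  1.   ]
 [ 0.985  0.173  0.004]
 [-0.173  0.985 -0.002]]
```

View pics/s3.png

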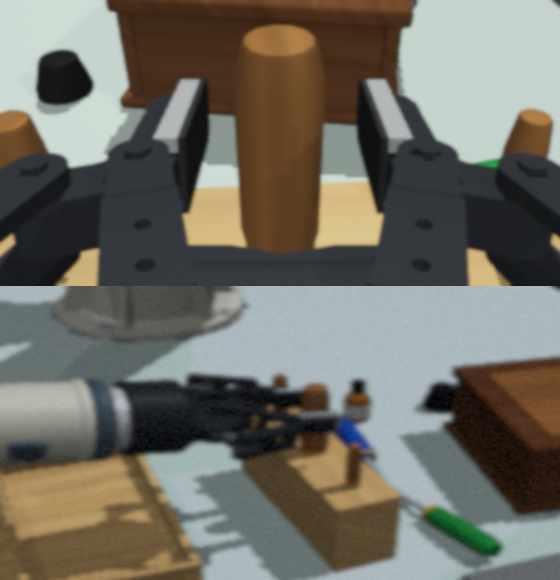

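Request:
step_arm(
  rows=[
    [0,1.5,-0.2,0,0,0,42],
    [0,3,-0.5,0,0,0,30],
    [0,3,-0.5,0,0,0,15],
    [0,3,-0.5,0,0,0,15],
    [0,3,-0.5,0,0,0,15],
    [0,3,-0.5,0,0,0,15],
    [0,3,-0.5,0,0,0,15],
    [0,3,-0.5,0,0,0,15],
  ],
  force=60,
)

```text
clock: 6.4
eef_pos: [580.3, 11.0, 143.9]
tcp_rot: [1.572, 0.174, 1.575]
contact_force: [-0.5, 0.4, 3.0]
opening: 0.258
```

```bash
python3 st.py; python3 - <<'E'
from rig import vision,r
import cv2,numpy as np
p,d=vision.grab_frame('wrist'); 
cv2.imwrite('pics/s4.png',cv2.resize(p[180:,80:430],None,fx=1.6,fy=1.6)[:,:,::-1])
E
```

```text
6.4 [-0.514  0.897  1.662  1.04   1.695 -1.068] [580.3  11.  143.9] op 0.258 F [-0.49  0.42  2.95]
[[-0.004 -0.     1.   ]
 [ 0.985  0.173  0.004]
 [-0.173  0.985 -0.001]]
```

View pics/s4.png

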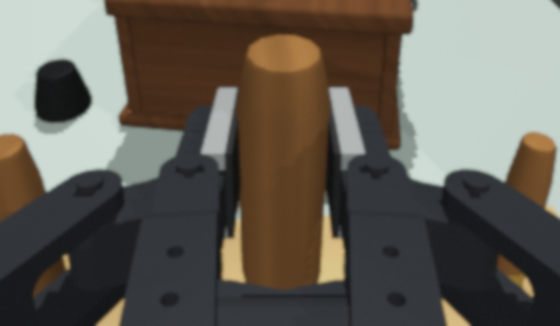

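The jaws have stopped on the handle, which sits between the pads at the centre of the crop. I'll lift it straight up.

Request:
step_arm(
  rows=[
    [0,0,8,0,0,0,15],
    [0,0,22,0,0,0,15],
    [0,0,38,0,0,0,15],
    [0,0,54,0,0,0,15],
    [0,0,70,0,0,0,15],
    [0,0,86,0,0,0,15],
    [0,0,102,0,0,0,15],
    [0,0,115,0,0,0,15],
  ],
)

```text
clock: 7.45
eef_pos: [580.3, 11.0, 260.1]
tcp_rot: [1.571, 0.174, 1.575]
contact_force: [-0.1, -0.3, -1.3]
opening: 0.258
```

```bash
python3 st.py; python3 - <<'E'
from rig import vision,r
import cv2,numpy as np
p,d=vision.grab_frame('wrist'); 
p2,d2=vision.grab_frame('scene'); i=vision.camera_info('scene'); np.savez('s5.npz',p=p2,d=d2,**{k:np.array(v) for k,v in i.items()})
cv2.imwrite('pics/s5.png',np.vstack([cv2.resize(p[180:,80:430],None,fx=1.6,fy=1.4),cv2.resize(p2[120:260,150:350],None,fx=2.8,fy=2.1)])[:,:,::-1])
E
```

```text
7.45 [-0.514  0.718  1.676  1.064  1.777 -0.923] [580.3  11.  260.1] op 0.258 F [-0.06 -0.33 -1.26]
[[-0.004 -0.     1.   ]
 [ 0.985  0.174  0.004]
 [-0.174  0.985 -0.   ]]
```

View pics/s5.png

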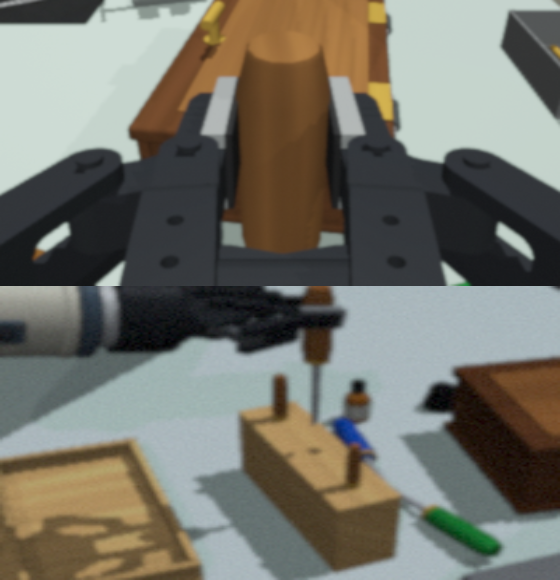

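```bash
python3 - <<'E'
import plan; from plan import *
h=np.array([-.9997,.0248,0]); t=np.radians(10)
Rf=tool(-np.sin(t)*h+np.cos(t)*np.array([0,0,-1]),h)
print('mid: turn total'); go([520,-130,290],R)
plan.X=np.array([520,-130,290.]); plan.Q=ik(plan.X,R,Q)[0]
go([485.3,-193,140],Rf,16)
E
```

```text
mid: turn total
shift [ -60.562 -140.873   29.627] turn [0. 0. 0.] deg 0.0
1 [-0.542  0.715  1.669  1.042  1.798 -0.925] c1.6e-22 dq*8 max 0.23
2 [-0.57   0.713  1.661  1.022  1.819 -0.927] c2.0e-22 dq*8 max 0.23
3 [-0.598  0.712  1.653  1.001  1.841 -0.929] c2.3e-22 dq*8 max 0.22
4 [-0.626  0.711  1.642  0.981  1.864 -0.93 ] c2.7e-22 dq*8 max 0.22
5 [-0.653  0.711  1.631  0.962  1.886 -0.932] c3.5e-22 dq*8 max 0.22
6 [-0.68   0.711  1.618  0.943  1.909 -0.933] c4.6e-22 dq*8 max 0.22
7 [-0.707  0.713  1.604  0.924  1.932 -0.934] c6.5e-22 dq*8 max 0.21
8 [-0.733  0.715  1.588  0.906  1.956 -0.936] c9.4e-22 dq*8 max 0.21
shift [ -34.7  -63.  -150. ] turn [-1.218 -1.192  1.187] deg 118.9890346187033
1 [-0.714  0.706  1.556  0.835  1.942 -1.015] c1.2e-30 dq*8 max 0.63
2 [-0.694  0.693  1.532  0.765  1.92  -1.095] c3.2e-30 dq*8 max 0.64
3 [-0.674  0.676  1.516  0.696  1.89  -1.175] c2.4e-30 dq*8 max 0.64
4 [-0.654  0.654  1.51   0.631  1.851 -1.255] c2.4e-30 dq*8 max 0.64
5 [-0.633  0.629  1.514  0.568  1.802 -1.334] c3.1e-30 dq*8 max 0.63
6 [-0.611  0.599  1.526  0.509  1.744 -1.411] c5.2e-30 dq*8 max 0.61
7 [-0.59   0.566  1.548  0.453  1.677 -1.485] c6.7e-30 dq*8 max 0.59
8 [-0.568  0.53   1.579  0.401  1.602 -1.556] c3.3e-29 dq*8 max 0.61
9 [-0.547  0.492  1.617  0.353  1.517 -1.624] c8.3e-29 dq*8 max 0.68
10 [-0.526  0.452  1.663  0.309  1.424 -1.69 ] c5.9e-28 dq*8 max 0.74
11 [-0.505  0.412  1.716  0.268  1.323 -1.752] c5.8e-27 dq*8 max 0.81
12 [-0.485  0.371  1.775  0.23   1.214 -1.813] c5.4e-26 dq*8 max 0.87
13 [-0.467  0.332  1.839  0.195  1.097 -1.871] c6.7e-25 dq*8 max 0.93
14 [-0.449  0.294  1.907  0.162  0.972 -1.928] c8.8e-24 dq*8 max 1.0
15 [-0.435  0.261  1.979  0.132  0.839 -1.985] c1.4e-22 dq*8 max 1.06
16 [-0.423  0.233  2.053  0.105  0.697 -2.044] c3.5e-21 dq*8 max 1.14
```

Request:
step_arm(
  rows=[
    [-4,-10,4,0,0,0,15],
    [-12,-28,9,0,0,0,15],
    [-21,-48,13,0,0,0,15],
    [-30,-69,17,0,0,0,15],
    [-39,-90,21,0,0,0,15],
    [-47,-110,25,0,0,0,15],
    [-55,-128,28,0,0,0,15],
    [-60,-141,30,0,0,0,15],
  ],
)

```text
clock: 8.55
eef_pos: [520.1, -131.4, 290.5]
tcp_rot: [1.569, 0.175, 1.574]
contact_force: [-0.8, 0.1, -0.8]
opening: 0.265
```

```bash
python3 st.py; python3 - <<'E' | grep shift
import plan; from plan import *
h=np.array([-.9997,.0248,0]); t=np.radians(10)
Rf=tool(-np.sin(t)*h+np.cos(t)*np.array([0,0,-1]),h)
go([485.3,-193,140],Rf,1)
E
```

```text
8.55 [-0.735  0.714  1.587  0.905  1.958 -0.935] [ 520.1 -131.4  290.5] op 0.265 F [-0.83  0.08 -0.77]
[[-0.003 -0.002  1.   ]
 [ 0.985  0.174  0.004]
 [-0.174  0.985  0.001]]
shift [ -34.839  -61.577 -150.546] turn [-1.218 -1.191  1.187] deg 119.00105387861092
```

Request:
step_arm(
  rows=[
    [-2,-4,-4,-0.07,-0.068,0.068,15],
    [-4,-8,-9,-0.146,-0.143,0.142,15],
    [-6,-12,-14,-0.222,-0.217,0.216,15],
    [-8,-16,-20,-0.298,-0.291,0.29,15],
    [-11,-20,-25,-0.374,-0.366,0.364,15],
    [-13,-24,-30,-0.45,-0.44,0.439,15],
    [-15,-28,-35,-0.53,-0.518,0.516,15],
    [-17,-31,-40,-0.609,-0.595,0.593,15],
  ],
)

```text
clock: 9.55
eef_pos: [503.2, -162.7, 250.5]
tcp_rot: [1.025, 0.888, 1.909]
contact_force: [-0.2, 0.1, -0.3]
opening: 0.26
```

```bash
python3 st.py; python3 - <<'E' 
import plan; from plan import *
h=np.array([-.9997,.0248,0]); t=np.radians(10)
Rf=tool(-np.sin(t)*h+np.cos(t)*np.array([0,0,-1]),h)
go([485.3,-193,140],Rf,8)
E
```

```text
9.55 [-0.57   0.493  1.552  0.4    1.659 -1.535] [ 503.2 -162.7  250.5] op 0.26 F [-0.18  0.14 -0.34]
[[-0.209 -0.71   0.673]
 [ 0.595  0.454  0.663]
 [-0.776  0.539  0.327]]
shift [ -17.854  -30.272 -110.514] turn [-0.607 -0.594  0.592] deg 59.30241828931251
1 [-0.547  0.46   1.593  0.351  1.569 -1.607] c3.9e-28 dq*8 max 0.72
2 [-0.526  0.424  1.642  0.306  1.47  -1.676] c4.7e-27 dq*8 max 0.79
3 [-0.506  0.387  1.698  0.265  1.363 -1.742] c6.6e-26 dq*8 max 0.86
4 [-0.486  0.351  1.76   0.227  1.247 -1.806] c7.9e-25 dq*8 max 0.93
5 [-0.467  0.316  1.827  0.192  1.123 -1.866] c9.7e-24 dq*8 max 0.99
6 [-0.45   0.283  1.899  0.16   0.99  -1.925] c1.3e-22 dq*8 max 1.06
7 [-0.435  0.255  1.975  0.131  0.849 -1.984] c1.8e-21 dq*8 max 1.13
8 [-0.423  0.234  2.052  0.105  0.697 -2.044] c3.4e-20 dq*8 max 1.21
```

Request:
step_arm(
  rows=[
    [-2,-4,-12,-0.07,-0.068,0.068,15],
    [-4,-8,-26,-0.146,-0.143,0.142,15],
    [-6,-12,-40,-0.222,-0.217,0.216,15],
    [-8,-16,-54,-0.298,-0.291,0.29,15],
    [-11,-20,-68,-0.374,-0.366,0.364,15],
    [-13,-24,-82,-0.45,-0.44,0.439,15],
    [-16,-27,-97,-0.53,-0.518,0.516,15],
    [-18,-30,-110,-0.607,-0.594,0.592,15],
  ],
)

```text
clock: 10.55
eef_pos: [484.8, -192.5, 140.3]
tcp_rot: [-1.584, 1.394, -0.034]
contact_force: [-0.3, 0.6, -0.9]
opening: 0.26
```

```bash
python3 st.py; python3 - <<'E'
from rig import vision,r
import cv2,numpy as np
ims=[]
for n in ('wrist','scene'):
    p2,d2=vision.grab_frame(n); ims.append(p2)
cv2.imwrite('pics/s6.png',np.hstack([cv2.resize(ims[0],(400,300)),cv2.resize(ims[1][100:340,30:350],(400,300))])[:,:,::-1])
E
```

```text
10.55 [-0.425  0.233  2.055  0.105  0.693 -2.049] [ 484.8 -192.5  140.3] op 0.26 F [-0.25  0.58 -0.86]
[[ 0.175 -0.984  0.022]
 [-0.006  0.021  1.   ]
 [-0.984 -0.176 -0.002]]
```

View pics/s6.png

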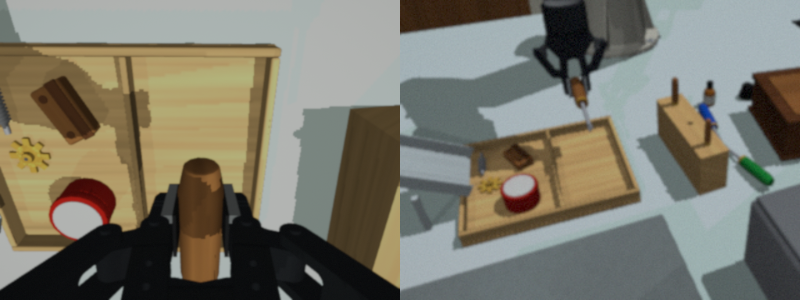

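The driver hangs level above the empty compartment. In the wrist crop it sits at column 203, between the partition at 130 and the wall at 265. I'll lower it now.

Request:
step_arm(
  rows=[
    [0,0,-15,0,0,0,15],
    [0,0,-35,0,0,0,15],
    [0,0,-55,0,0,0,15],
    [0,0,-75,0,0,0,15],
    [0,0,-93,0,0,0,15],
    [0,0,-108,0,0,0,15],
    [0,0,-118,0,0,0,15],
    [0,0,-123,0,0,0,15],
  ],
)

```text
clock: 11.65
eef_pos: [482.1, -191.1, 15.4]
tcp_rot: [-1.562, 1.401, -0.015]
contact_force: [0.5, 0.0, -1.2]
opening: 0.258
```

```bash
python3 st.py; python3 - <<'E'
from rig import vision,r
import cv2,numpy as np
ims=[]
for n in ('wrist','scene'):
    p2,d2=vision.grab_frame(n); ims.append(p2)
cv2.imwrite('pics/s7.png',np.hstack([cv2.resize(ims[0],(400,300)),cv2.resize(ims[1][140:290,80:280],(400,300))])[:,:,::-1])
E
```

```text
11.65 [-0.425  0.46   2.123  0.171  0.408 -2.124] [ 482.1 -191.1   15.4] op 0.258 F [ 0.53  0.   -1.21]
[[ 0.169 -0.985  0.023]
 [-0.002  0.023  1.   ]
 [-0.986 -0.169  0.001]]
```

View pics/s7.png

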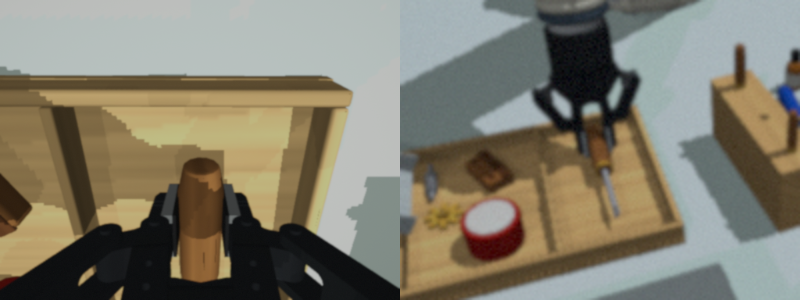

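Request:
step_arm(
  rows=[
    [0,0,-1,0,0,0,15],
    [0,0,-2,0,0,0,15],
    [0,0,-3,0,0,0,15],
    [0,0,-4,0,0,0,15],
    [0,0,-5,0,0,0,15],
    [0,0,-5.5,0,0,0,15],
    [0,0,-5.5,0,0,0,15],
    [0,0,-5.5,0,0,0,15],
  ],
)

```text
clock: 12.75
eef_pos: [482.1, -191.0, 10.2]
tcp_rot: [-1.563, 1.4, -0.016]
contact_force: [0.5, -0.1, -0.2]
opening: 0.262
```

Request:
step_arm(
  rows=[
    [0,0,-1,0,0,0,24],
    [0,0,-1,0,0,0,26],
    [0,0,-1,0,0,0,28],
    [0,0,-1,0,0,0,32],
    [0,0,-1,0,0,0,38],
    [0,0,-1,0,0,0,45],
    [0,0,-1,0,0,0,50],
    [0,0,-1,0,0,0,50],
  ],
)

```text
clock: 13.75
eef_pos: [482.0, -191.0, 9.2]
tcp_rot: [-1.563, 1.401, -0.015]
contact_force: [0.9, 0.7, -0.1]
opening: 0.589
```

```bash
python3 st.py; python3 - <<'E'
from rig import vision,r
import cv2,numpy as np
ims=[]
for n in ('wrist','scene'):
    p2,d2=vision.grab_frame(n); ims.append(p2)
cv2.imwrite('pics/s8.png',np.hstack([cv2.resize(ims[0],(400,300)),cv2.resize(ims[1][140:290,80:280],(400,300))])[:,:,::-1])
E
```

```text
13.75 [-0.425  0.472  2.124  0.177  0.394 -2.13 ] [ 482.  -191.     9.2] op 0.589 F [ 0.9   0.68 -0.09]
[[ 0.169 -0.985  0.023]
 [-0.003  0.023  1.   ]
 [-0.986 -0.169  0.001]]
```

View pics/s8.png

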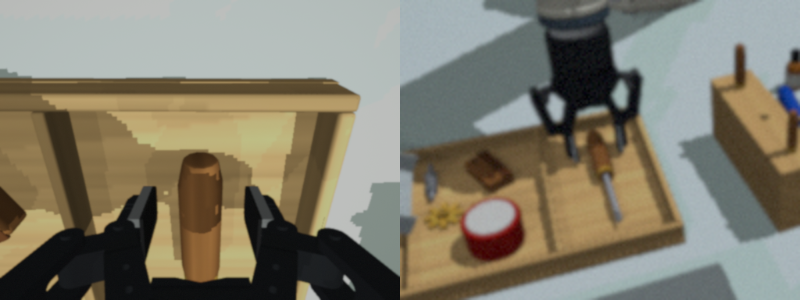

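The fingers are open and the driver lies flat in the compartment. In the right crop the blade tip is at (615,215) and the handle at (597,150). I'll retreat upwards and check its pose.

Request:
step_arm(
  rows=[
    [0,0,8,0,0,0,50],
    [0,0,25,0,0,0,50],
    [0,0,55,0,0,0,50],
    [0,0,90,0,0,0,60],
    [0,0,125,0,0,0,65],
    [0,0,160,0,0,0,65],
    [0,10,195,0,0,0,65],
    [0,20,225,0,0,0,65],
  ],
)

```text
clock: 14.85
eef_pos: [481.9, -170.9, 236.2]
tcp_rot: [-1.567, 1.399, -0.02]
contact_force: [0.7, -0.4, -0.4]
opening: 0.763
```

```bash
python3 st.py; python3 - <<'E' 
import plan; from plan import *
b=np.radians(-7.5); xd=np.array([np.cos(b),np.sin(b),0])
Rl=tool([0,0,-1],-xd); print(Rl)
go([505,329,235],Rl,16)
E
```

```text
14.85 [-0.385  0.086  1.979  0.077  0.917 -1.973] [ 481.9 -170.9  236.2] op 0.763 F [ 0.67 -0.42 -0.43]
[[ 0.171 -0.985  0.024]
 [-0.003  0.023  1.   ]
 [-0.985 -0.171  0.001]]
[[ 0.    -0.991  0.131]
 [ 0.     0.131  0.991]
 [-1.     0.     0.   ]]
shift [ 23.08  499.922  -1.2  ] turn [ 0.013  0.171 -0.107] deg 11.580650560384077
1 [-0.313  0.076  1.989  0.057  0.923 -1.884] c6.7e-27 dq*8 max 0.72
2 [-0.242  0.069  1.995  0.04   0.931 -1.797] c4.1e-27 dq*8 max 0.69
3 [-0.171  0.066  1.997  0.024  0.94  -1.711] c5.3e-27 dq*8 max 0.69
4 [-0.1    0.067  1.995  0.01   0.951 -1.626] c3.5e-27 dq*8 max 0.68
5 [-0.029  0.072  1.989 -0.001  0.963 -1.542] c3.3e-27 dq*8 max 0.67
6 [ 0.04   0.08   1.979 -0.01   0.975 -1.462] c1.4e-27 dq*8 max 0.64
7 [ 0.107  0.092  1.965 -0.017  0.989 -1.384] c1.9e-27 dq*8 max 0.62
8 [ 0.172  0.107  1.947 -0.022  1.004 -1.311] c2.8e-27 dq*8 max 0.59
9 [ 0.233  0.126  1.925 -0.025  1.019 -1.241] c1.6e-27 dq*8 max 0.56
10 [ 0.292  0.146  1.9   -0.025  1.035 -1.175] c4.0e-27 dq*8 max 0.52
11 [ 0.348  0.17   1.872 -0.024  1.051 -1.114] c1.1e-27 dq*8 max 0.49
12 [ 0.4    0.195  1.84  -0.022  1.069 -1.056] c9.8e-28 dq*8 max 0.46
13 [ 0.449  0.222  1.804 -0.018  1.087 -1.003] c4.0e-28 dq*8 max 0.43
14 [ 0.495  0.252  1.766 -0.013  1.106 -0.953] c6.3e-28 dq*8 max 0.4
15 [ 0.538  0.282  1.724 -0.007  1.126 -0.906] c4.0e-28 dq*8 max 0.37
16 [ 0.577  0.314  1.68  -0.     1.148 -0.862] c2.3e-28 dq*8 max 0.36
```

Before leaving, I'll check where the driver lies.

Request:
step_arm(
  rows=[
    [1,31,0,0.001,0.011,-0.007,65],
    [3,62,0,0.002,0.022,-0.014,65],
    [4,94,0,0.003,0.033,-0.02,65],
    [6,125,0,0.004,0.044,-0.027,65],
    [7,156,0,0.005,0.055,-0.034,65],
    [9,187,0,0.006,0.066,-0.04,65],
    [10,219,0,0.007,0.077,-0.047,65],
    [12,250,0,0.008,0.086,-0.054,65],
  ],
)

```text
clock: 15.85
eef_pos: [493.7, 80.0, 236.8]
tcp_rot: [-1.522, 1.485, -0.03]
contact_force: [1.3, -0.6, 0.0]
opening: 0.761
```

Request:
step_arm(
  rows=[
    [1,31,0,0.001,0.011,-0.007,65],
    [3,62,0,0.002,0.022,-0.014,65],
    [4,94,0,0.003,0.033,-0.02,65],
    [6,125,0,0.004,0.044,-0.027,65],
    [7,156,0,0.005,0.055,-0.034,65],
    [9,187,0,0.006,0.066,-0.04,65],
    [10,219,0,0.007,0.077,-0.047,65],
    [12,250,0,0.006,0.085,-0.053,65],
  ],
)

```text
clock: 16.85
eef_pos: [505.5, 330.9, 237.3]
tcp_rot: [-0.266, 1.57, 1.173]
contact_force: [0.1, -1.2, -0.2]
opening: 0.76
```

```bash
python3 st.py; python3 - <<'E'
from rig import vision,r
import cv2,numpy as np
s=r.sense()
ims=[]
for n in ('wrist','top','scene'):
    p2,d2=vision.grab_frame(n); ims.append(p2); i=vision.camera_info(n)
    np.savez(n+'9.npz',p=p2,d=d2,x=s['eef_pos'],rot=s['tcp_rot'],**{k:np.array(v) for k,v in i.items()})
cv2.imwrite('pics/s9.png',np.hstack([cv2.resize(ims[0],(400,300)),cv2.resize(ims[1][140:290,220:420],(400,300))])[:,:,::-1])
cv2.imwrite('pics/s9b.png',cv2.resize(ims[2],(768,576))[:,:,::-1])
E
```

```text
16.85 [ 0.577  0.315  1.674  0.001  1.152 -0.862] [505.5 330.9 237.3] op 0.76 F [ 0.05 -1.23 -0.17]
[[ 0.    -0.991  0.131]
 [ 0.001  0.131  0.991]
 [-1.    -0.     0.001]]
```

View pics/s9.png

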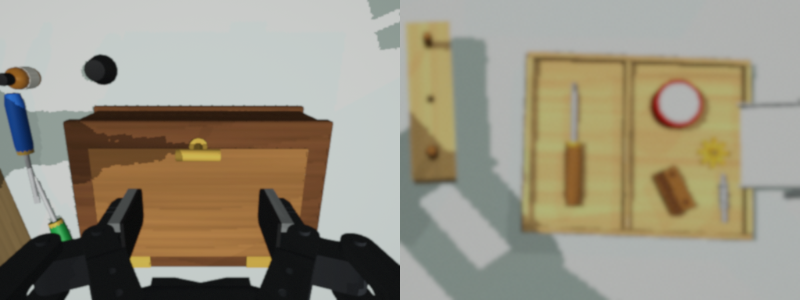

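View pics/s9b.png

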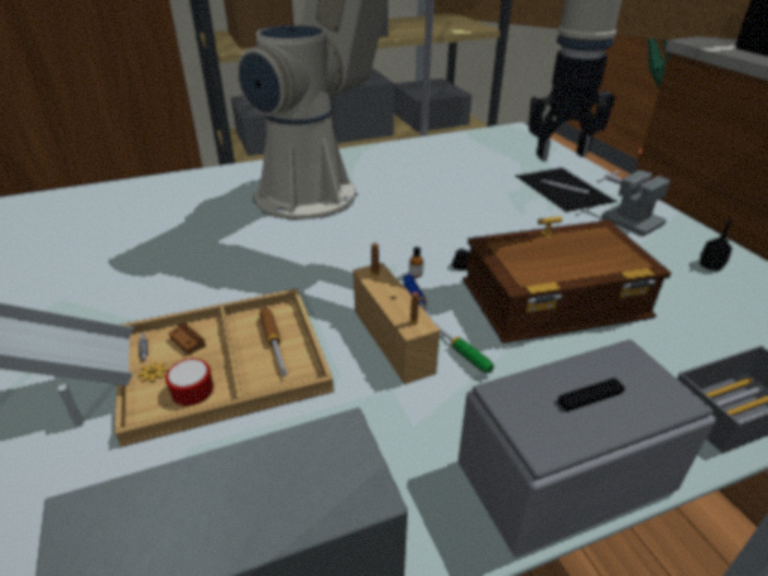

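The driver lies flat inside the empty compartment, with its handle at (573,175) and tip at (575,88) in the right crop. The pull is at about (254,198) in the full wrist picture. I'll measure the pull and the driver.

```bash
python3 - <<'E'
from h import *
np.set_printoptions(suppress=True,precision=1)
z=np.load('wrist9.npz'); T=z['tool_from_camera']; Rt=Ro.from_euler('xyz',z['rot']).as_matrix()
R=Rt@T[:3,:3]; o=Rt@T[:3,3]+z['x']; p,d,K=z['p'],z['d'],z['K']
P=cloud(d,K,o,R); hsv=cv2.cvtColor(p,cv2.COLOR_RGB2HSV)
m=(hsv[...,0]>20)&(hsv[...,0]<35)&(hsv[...,1]>120); m[:160]=0;m[220:]=0;m[:,:200]=0;m[:,310:]=0
Q=P[m&(P[...,2]>120)]; print('pull n',len(Q),Q.mean(0),Q.min(0),Q.max(0))
v,u=np.nonzero(m); print(u.min(),u.max(),v.min(),v.max())
# bar: rows of widest
rows=[(r_,np.nonzero(m[r_])[0]) for r_ in range(160,220) if m[r_].sum()>40]
for r_,c in rows: print(r_,c.min(),c.max(), ray((c.min()+c.max())/2,r_,129,K,o,R))
lidm=(P[...,2]>90)&(P[...,2]<110)
pts=P[lidm][:,:2].astype(np.float32); print('lid z',np.median(P[lidm][:,2]))
p,d,K,o,R=load('top9.npz'); P=cloud(d,K,o,R)
S=P[155:250,285:330]; hs=cv2.cvtColor(p,cv2.COLOR_RGB2HSV)[155:250,285:330]
b=(S[...,2]>18)&(hs[...,1]>120)
for v0 in range(0,95,5):
    s=S[v0:v0+5][S[v0:v0+5,:,2]>16]
    s=s[(s[:,1]<-150)&(s[:,1]>-245)]
    if len(s): print(v0,len(s),s.mean(0),s[:,2].max())
E
```

```text
pull n 818 [512.6 327.4 132.7] [506.  305.8 120. ] [520.8 348.7 135.9]
225 282 177 205
192 226 280 [508.8 327.4 129. ]
193 226 281 [509.7 327.7 129. ]
194 225 281 [510.4 327.2 129. ]
195 225 281 [511.2 327.1 129. ]
196 225 281 [512. 327. 129.]
197 225 282 [512.9 327.3 129. ]
198 225 282 [513.7 327.2 129. ]
199 225 282 [514.5 327.  129. ]
200 225 282 [515.3 326.9 129. ]
201 225 282 [516.1 326.8 129. ]
202 226 282 [516.9 327.1 129. ]
203 226 282 [517.7 327.  129. ]
204 226 281 [518.5 326.5 129. ]
205 233 281 [519.6 329.1 129. ]
lid z 99.75962229735697
10 107 [ 650.8 -193.9   29.1] 34.7908677031071
15 29 [ 646.7 -211.    22.4] 29.54347762222892
25 6 [ 611.4 -191.9   21.4] 26.334131024753788
30 14 [ 600.  -190.6   22.3] 26.810685192019946
35 15 [ 587.  -190.4   21.5] 24.72362364009041
40 15 [ 573.5 -190.3   22.2] 27.48101889670761
45 15 [ 560.1 -190.2   22.3] 25.84636861781405
50 14 [ 546.9 -190.1   23.8] 28.04538456129353
55 36 [ 531.7 -189.2   27.6] 34.21904725410627
60 44 [ 519.4 -189.5   28.4] 34.411463955953195
65 45 [ 506.3 -189.2   28.6] 37.541109788859785
70 45 [ 493.1 -189.    29.8] 36.80177330689207
75 45 [ 480.1 -189.    29.2] 35.01618478303794
80 45 [ 467.1 -189.    28.7] 36.98974706926856
85 31 [ 455.6 -188.2   26.7] 32.26132890198164
```

Request:
step_arm(
  rows=[
    [4,-1,-20,0,0,0,62],
    [8,-2,-42,0,0,0,62],
    [10.5,-3.4,-64,0,0,0,62],
    [10.5,-3.4,-84,0,0,0,62],
    [10.5,-3.4,-100,0,0,0,62],
    [10.5,-3.4,-112,0,0,0,62],
    [10.5,-3.4,-121,0,0,0,62],
    [10.5,-3.4,-125,0,0,0,62],
  ],
)

```text
clock: 18.0
eef_pos: [516.0, 327.5, 111.6]
tcp_rot: [-0.274, 1.57, 1.167]
contact_force: [-0.4, -0.3, -0.2]
opening: 0.729
```

```bash
python3 st.py; python3 - <<'E'
from rig import vision,r
import cv2,numpy as np
ims=[]
for n in ('wrist','scene'):
    p2,d2=vision.grab_frame(n); ims.append(p2)
cv2.imwrite('pics/s10.png',np.hstack([cv2.resize(ims[0],(400,300)),cv2.resize(ims[1][70:220,290:490],(400,300))])[:,:,::-1])
E
```

```text
18.0 [ 0.563  0.465  1.761  0.001  0.915 -0.879] [516.  327.5 111.6] op 0.729 F [-0.37 -0.26 -0.24]
[[ 0.    -0.992  0.13 ]
 [ 0.001  0.13   0.992]
 [-1.    -0.     0.001]]
```

View pics/s10.png

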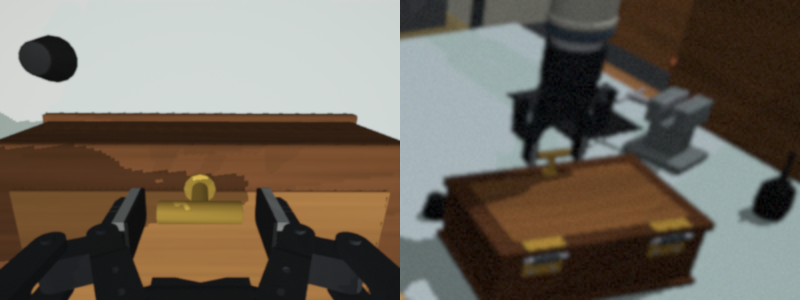

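```bash
python3 - <<'E'
from h import *
from rig import vision,r
np.set_printoptions(suppress=True,precision=1)
p,d=vision.grab_frame('wrist'); i=vision.camera_info('wrist'); K=i['K'];T=i['tool_from_camera']
P=cloud(d,K,T[:3,3],T[:3,:3]); hsv=cv2.cvtColor(p,cv2.COLOR_RGB2HSV)
m=(hsv[...,0]>20)&(hsv[...,0]<35)&(hsv[...,1]>120)
for row in range(225,300,5):
    c=np.nonzero(m[row,150:360])[0]+150
    if len(c)>30: 
        print(row,c.min(),c.max(),P[row,c[len(c)//2]])
Q=np.linalg.inv(T)@np.array([[0,0,0,1],[-18.7,0,0,1]]).T
for q in Q.T: print((K@q[:3]/q[2])[:2])
# finger pads: light pixels
for row in range(235,330,10):
    print(row,P[row,170:185:5].round(0).tolist())
E
```

```text
230 240 270 [ 9.9  8.5 -1.2]
235 237 273 [ 8.2  6.6 -1.2]
240 236 274 [ 1.4  7.3 -1.2]
245 237 274 [-3.5  7.2 -0.7]
250 238 272 [-7.4  6.7 -0.7]
260 203 307 [-17.7   7.6  -1.1]
265 201 308 [-20.    6.6  -1.1]
270 200 309 [-20.5   4.6  -1.1]
275 200 309 [-21.2   2.8  -1.1]
280 201 309 [-21.8   0.9  -1.1]
285 224 307 [-20.5  -2.2   4.2]
[257.6 255.8]
[257.7 277.9]
235 [[14.0, 4.0, -43.0], [12.0, 5.0, -40.0], [13.0, 4.0, -38.0]]
245 [[-13.0, 12.0, -36.0], [-14.0, 12.0, -34.0], [-14.0, 12.0, -32.0]]
255 [[-22.0, 12.0, -34.0], [-22.0, 12.0, -32.0], [-16.0, 9.0, -32.0]]
265 [[-30.0, 12.0, -32.0], [-24.0, 9.0, -32.0], [-17.0, 5.0, -32.0]]
275 [[-34.0, 10.0, -31.0], [-26.0, 6.0, -31.0], [-19.0, 1.0, -31.0]]
285 [[-34.0, 7.0, -31.0], [-27.0, 2.0, -32.0], [-19.0, -3.0, -32.0]]
295 [[-35.0, 3.0, -31.0], [-29.0, -1.0, -31.0], [-21.0, -6.0, -31.0]]
305 [[-36.0, -0.0, -31.0], [-30.0, -5.0, -31.0], [13.0, -36.0, -41.0]]
315 [[-37.0, -4.0, -31.0], [-31.0, -8.0, -31.0], [11.0, -40.0, -40.0]]
325 [[-38.0, -7.0, -31.0], [12.0, -47.0, -44.0], [11.0, -47.0, -41.0]]
```

Request:
step_arm(
  rows=[
    [-0.8,0,-2.5,0,0,0,62],
    [-1.5,0,-4.5,0,0,0,62],
    [-1.5,0,-4.5,0,0,0,50],
    [-1.5,0,-4.5,0,0,0,38],
    [-1.5,0,-4.5,0,0,0,36],
    [-1.5,0,-4.5,0,0,0,36],
    [-1.5,0,-4.5,0,0,0,36],
    [-1.5,0,-4.5,0,0,0,36],
  ],
  force=30,
)

```text
clock: 19.15
eef_pos: [514.4, 327.3, 107.6]
tcp_rot: [-0.404, 1.57, 1.037]
contact_force: [-1.6, -5.1, 2.2]
opening: 0.51
```

```bash
python3 st.py; python3 - <<'E'
from h import *
from rig import vision,r
np.set_printoptions(suppress=True,precision=1)
p,d=vision.grab_frame('wrist'); i=vision.camera_info('wrist'); K=i['K'];T=i['tool_from_camera']
P=cloud(d,K,T[:3,3],T[:3,:3]); hsv=cv2.cvtColor(p,cv2.COLOR_RGB2HSV)
m=(hsv[...,0]>20)&(hsv[...,0]<35)&(hsv[...,1]>120)
for row in range(225,310,5):
    c=np.nonzero(m[row,150:360])[0]+150
    if len(c)>30: print(row,c.min(),c.max(),P[row,c[len(c)//2]])
cv2.imwrite('pics/s11.png',cv2.resize(p[150:,100:400],None,fx=2,fy=2)[:,:,::-1])
E
```

```text
19.15 [ 0.564  0.468  1.767  0.     0.906 -0.877] [514.4 327.3 107.6] op 0.51 F [-1.62 -5.08  2.22]
[[ 0.    -0.992  0.129]
 [ 0.001  0.129  0.992]
 [-1.    -0.     0.001]]
240 238 274 [ 5.3  5.4 -0.7]
245 237 275 [-0.2  5.6 -0.7]
250 237 276 [-4.9  5.4 -0.3]
255 239 274 [-10.1   5.8  -0.3]
265 202 311 [-18.8   5.9  -1.5]
270 200 311 [-21.8   5.4  -0.7]
275 200 312 [-24.2   4.7  -0.7]
280 200 313 [-24.7   2.7  -0.3]
285 201 313 [-26.3   1.6  -0.3]
290 201 312 [-25.3  -1.3  -0.3]
```

View pics/s11.png

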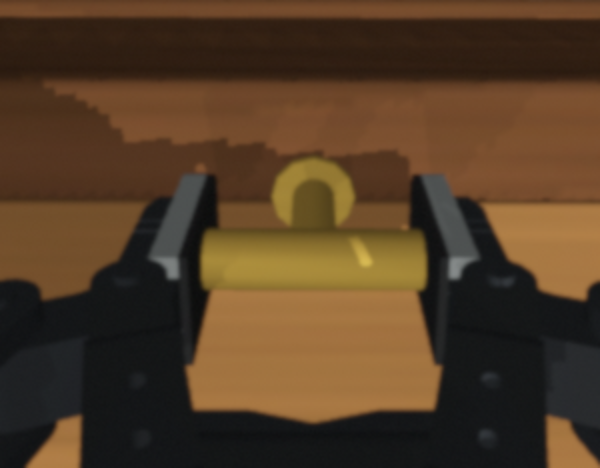

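The bar is gripped by its two ends, centred at (313,258) in the crop. I'll compute the arc shifts for the lid.

```bash
cat > arc.py <<'E'
import numpy as np,sys
a,b=map(float,sys.argv[1:3]); n=int(sys.argv[3]) if len(sys.argv)>3 else 8
f=lambda t:np.array([-160*np.cos(t)+44*np.sin(t),160*np.sin(t)+44*np.cos(t)])
yaw=np.radians(-7.5); t0=np.radians(a)
for k in range(1,n+1):
    t=np.radians(a+(b-a)*k/n); D=f(t)-f(t0)
    print(round(np.degrees(t),1),(D[0]*np.cos(yaw)).round(1),(D[0]*np.sin(yaw)).round(1),D[1].round(1))
E
python3 arc.py 0 20
```

```text
2.5 2.1 -0.3 6.9
5.0 4.4 -0.6 13.8
7.5 7.1 -0.9 20.5
10.0 10.0 -1.3 27.1
12.5 13.2 -1.7 33.6
15.0 16.7 -2.2 39.9
17.5 20.5 -2.7 46.1
20.0 24.5 -3.2 52.1
```

Request:
step_arm(
  rows=[
    [2.1,-0.3,6.9,0,0,0,36],
    [4.4,-0.6,13.8,0,0,0,36],
    [7.1,-0.9,20.5,0,0,0,36],
    [10,-1.3,27.1,0,0,0,36],
    [13.2,-1.7,33.6,0,0,0,36],
    [16.7,-2.2,39.9,0,0,0,36],
    [20.5,-2.7,46.1,0,0,0,36],
    [24.5,-3.2,52.1,0,0,0,36],
  ],
)

```text
clock: 20.2
eef_pos: [539.1, 324.0, 160.1]
tcp_rot: [-0.241, 1.57, 1.2]
contact_force: [-1.0, -3.5, -2.1]
opening: 0.505
```

```bash
cat > lid.py <<'E'
# lid angle from wrist/scene depth: plane fit of lid top in scene camera ; bar position in tool frame
from h import *
from rig import vision,r
import sys
np.set_printoptions(suppress=True,precision=2)
s=r.sense(); print(s['clock'],s['qpos'],s['eef_pos'].round(1),'F',s['contact_force'].round(1),'tq',s['wrist_torque'].round(2),'op',round(s['opening'],3))
p,d=vision.grab_frame('scene'); i=vision.camera_info('scene')
np.savez('lid_scene.npz',p=p,d=d,**{k:np.array(v) for k,v in i.items()})
K,o,R=i['K'],i['origin'],Ro.from_euler('xyz',i['attitude']).as_matrix()
P=cloud(d,K,o,R).reshape(-1,3)
yaw=np.radians(-7.5); c=np.array([581.0,319.4,0])
B=(P-c)@np.c_[[np.cos(yaw),np.sin(yaw),0],[-np.sin(yaw),np.cos(yaw),0],[0,0,1]]
col=cv2.cvtColor(p,cv2.COLOR_RGB2HSV).reshape(-1,3)
m=(np.abs(B[:,1])<140)&(np.abs(B[:,1])>35)&(B[:,0]>-100)&(B[:,0]<92)&(B[:,2]>98)&(col[:,1]>110)&(col[:,0]<20)
Q=B[m]
# line fit robust in x-z
x,z=Q[:,0],Q[:,2]; 
c0=np.c_[x,z]
best=None; rng=np.random.default_rng(0)
for _ in range(300):
    a,b=c0[rng.choice(len(c0),2,replace=False)]; n=np.array([-(b-a)[1],(b-a)[0]]); L=np.linalg.norm(n)
    if L<40: continue
    n/=L; inl=np.abs((c0-a)@n)<2.5
    if best is None or inl.sum()>best.sum(): best=inl
q=c0[best]; u=np.linalg.svd(q-q.mean(0))[2][0]; u=u*(-np.sign(u[0]))
print('lid pts',len(Q),best.sum(),'angle deg',np.degrees(np.arctan2(u[1],-u[0])))
pw,dw=vision.grab_frame('wrist')
cv2.imwrite('pics/lid_%s.png'%sys.argv[1],np.hstack([cv2.resize(pw,(400,300)),cv2.resize(p[70:220,290:490],(400,300))])[:,:,::-1])
E
python3 lid.py a
```

```text
20.2 [ 0.54  0.43  1.69  0.    1.02 -0.9 ] [539.1 324.  160.1] F [-1.  -3.5 -2.1] tq [-0.46  0.32 -0.02] op 0.505
lid pts 4011 3579 angle deg 19.5696792704331
```

View pics/lid_a.png

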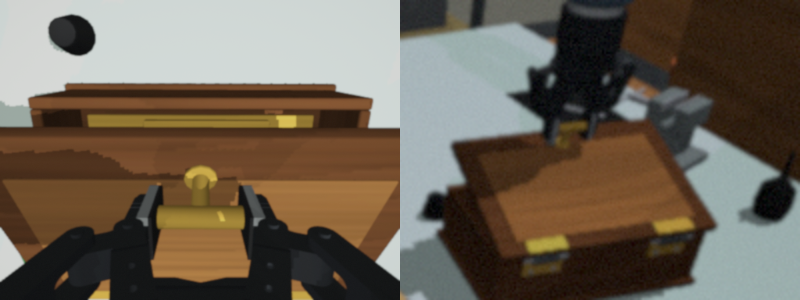

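The lid is at 19.6° and the bar is held at (200,217), with low forces. I'll continue the lift.

```bash
python3 arc.py 19.8 42
```

```text
22.6 4.7 -0.6 6.5
25.4 9.8 -1.3 12.7
28.1 15.1 -2.0 18.6
30.9 20.8 -2.7 24.3
33.7 26.7 -3.5 29.7
36.4 32.8 -4.3 34.9
39.2 39.2 -5.2 39.7
42.0 45.8 -6.0 44.2
```

Request:
step_arm(
  rows=[
    [4.7,-0.6,6.5,0,0,0,36],
    [9.8,-1.3,12.7,0,0,0,36],
    [15.1,-2,18.6,0,0,0,36],
    [20.8,-2.7,24.3,0,0,0,36],
    [26.7,-3.5,29.7,0,0,0,36],
    [32.8,-4.3,34.9,0,0,0,36],
    [39.2,-5.2,39.7,0,0,0,36],
    [45.8,-6,44.2,0,0,0,36],
  ],
)

```text
clock: 21.3
eef_pos: [585.7, 317.8, 205.0]
tcp_rot: [-1.021, 1.57, 0.42]
contact_force: [0.0, -4.1, -4.1]
opening: 0.508
```

```bash
python3 lid.py b;  python3 arc.py 42 60; python3 arc.py 42 66
```

```text
21.3 [ 0.49  0.44  1.56 -0.    1.14 -0.95] [585.7 317.8 205. ] F [ 0.  -4.1 -4.1] tq [-0.61  0.23 -0.05] op 0.508
lid pts 5099 4377 angle deg 41.62040500233211
44.2 5.5 -0.7 3.4
46.5 11.1 -1.5 6.6
48.8 16.9 -2.2 9.5
51.0 22.8 -3.0 12.3
53.2 28.7 -3.8 14.8
55.5 34.8 -4.6 17.0
57.7 40.9 -5.4 19.0
60.0 47.2 -6.2 20.8
45.0 7.4 -1.0 4.5
48.0 15.0 -2.0 8.6
51.0 22.8 -3.0 12.3
54.0 30.7 -4.0 15.5
57.0 38.9 -5.1 18.4
60.0 47.2 -6.2 20.8
63.0 55.5 -7.3 22.8
66.0 64.0 -8.4 24.3
```

View pics/lid_b.png

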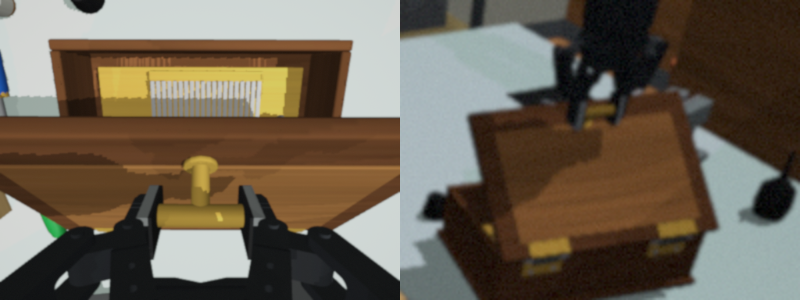

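Request:
step_arm(
  rows=[
    [5.5,-0.7,3.4,0,0,0,36],
    [11.1,-1.5,6.6,0,0,0,36],
    [16.9,-2.2,9.5,0,0,0,36],
    [22.8,-3,12.3,0,0,0,36],
    [28.7,-3.8,14.8,0,0,0,36],
    [34.8,-4.6,17,0,0,0,36],
    [38,-5,18.1,0,0,0,36],
    [39,-5.1,18.4,0,0,0,36],
  ],
)

```text
clock: 22.4
eef_pos: [625.4, 312.5, 223.8]
tcp_rot: [-1.197, 1.569, 0.244]
contact_force: [-1.4, -4.1, -2.2]
opening: 0.508
```

```bash
python3 lid.py c;  python3 arc.py 57 67
```

```text
22.4 [ 0.46  0.47  1.47 -0.    1.2  -0.98] [625.4 312.5 223.8] F [-1.4 -4.1 -2.2] tq [-0.67  0.34 -0.02] op 0.508
lid pts 5221 4518 angle deg 56.72134452389671
58.2 3.4 -0.5 1.1
59.5 6.9 -0.9 2.0
60.8 10.4 -1.4 2.9
62.0 13.9 -1.8 3.8
63.2 17.4 -2.3 4.5
64.5 20.9 -2.8 5.2
65.8 24.4 -3.2 5.8
67.0 28.0 -3.7 6.3
```

View pics/lid_c.png

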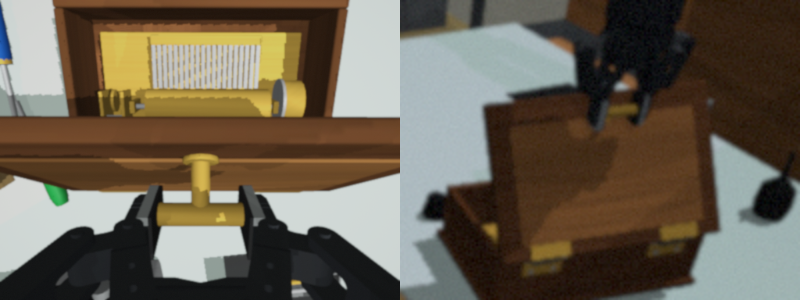

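The lid is at 56.7° and still held by the bar ends at (200,214). I'll take it past the balance point and hold there.

Request:
step_arm(
  rows=[
    [3.4,-0.5,1.1,0,0,0,36],
    [6.9,-0.9,2,0,0,0,36],
    [10.4,-1.4,2.9,0,0,0,36],
    [13.9,-1.8,3.8,0,0,0,36],
    [17.4,-2.3,4.5,0,0,0,36],
    [20.9,-2.8,5.2,0,0,0,36],
    [24.4,-3.2,5.8,0,0,0,36],
    [28,-3.7,6.3,0,0,0,36],
  ],
)

```text
clock: 23.5
eef_pos: [653.5, 308.7, 230.1]
tcp_rot: [-1.261, 1.569, 0.18]
contact_force: [-2.1, -4.3, -1.3]
opening: 0.506
```

Request:
step_arm(
  rows=[
    [0,0,0,0,0,0,36],
    [0,0,0,0,0,0,36],
    [0,0,0,0,0,0,36],
    [0,0,0,0,0,0,36],
    [0,0,0,0,0,0,36],
    [0,0,0,0,0,0,36],
    [0,0,0,0,0,0,36],
    [0,0,0,0,0,0,36],
  ],
)

```text
clock: 24.5
eef_pos: [653.5, 308.7, 230.1]
tcp_rot: [-1.271, 1.569, 0.17]
contact_force: [-0.7, -3.7, -1.3]
opening: 0.504
```

```bash
python3 lid.py d;  python3 arc.py 67 55; python3 arc.py 66.7 54.7
```

```text
24.5 [ 0.44  0.51  1.4  -0.    1.23 -1.  ] [653.5 308.7 230.1] F [-0.7 -3.7 -1.3] tq [-0.7   0.33 -0.03] op 0.504
lid pts 4905 4299 angle deg 66.47795445144804
65.5 -4.3 0.6 -0.6
64.0 -8.5 1.1 -1.4
62.5 -12.7 1.7 -2.2
61.0 -16.9 2.2 -3.2
59.5 -21.1 2.8 -4.3
58.0 -25.2 3.3 -5.5
56.5 -29.4 3.9 -6.8
55.0 -33.4 4.4 -8.2
65.2 -4.3 0.6 -0.7
63.7 -8.5 1.1 -1.4
62.2 -12.7 1.7 -2.3
60.7 -16.9 2.2 -3.3
59.2 -21.1 2.8 -4.4
57.7 -25.2 3.3 -5.6
56.2 -29.3 3.9 -6.9
54.7 -33.4 4.4 -8.3
```

View pics/lid_d.png

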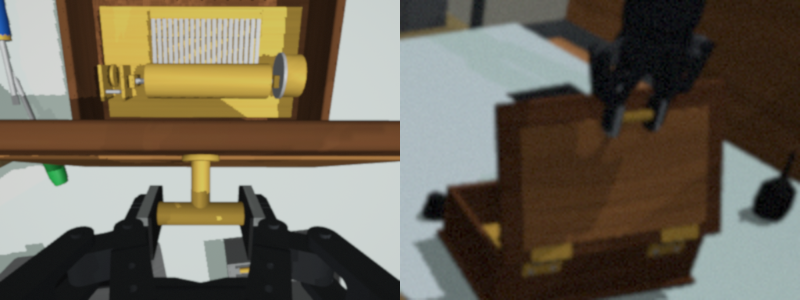

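The lid has been held at 66.5° for over a second. I'll ease it back to about 55°.

Request:
step_arm(
  rows=[
    [-4.3,0.6,-0.7,0,0,0,36],
    [-8.5,1.1,-1.4,0,0,0,36],
    [-12.7,1.7,-2.3,0,0,0,36],
    [-16.9,2.2,-3.3,0,0,0,36],
    [-21.1,2.8,-4.4,0,0,0,36],
    [-25.2,3.3,-5.6,0,0,0,36],
    [-29.3,3.9,-6.9,0,0,0,36],
    [-32.6,4.3,-8.1,0,0,0,36],
  ],
)

```text
clock: 25.6
eef_pos: [621.2, 313.0, 222.5]
tcp_rot: [-1.31, 1.568, 0.131]
contact_force: [0.3, -4.9, 0.0]
opening: 0.507
```

Request:
step_arm(
  rows=[
    [0,0,0,0,0,0,36],
    [0,0,0,0,0,0,36],
    [0,0,0,0,0,0,36],
    [0,0,0,0,0,0,36],
    [0,0,0,0,0,0,36],
    [0,0,0,0,0,0,36],
    [0,0,0,0,0,0,36],
    [0,0,0,0,0,0,36],
  ],
)

```text
clock: 26.6
eef_pos: [621.6, 313.0, 222.6]
tcp_rot: [-1.338, 1.566, 0.103]
contact_force: [1.7, -5.7, -1.3]
opening: 0.506
```

```bash
python3 lid.py e; python3 - <<'E'
from rig import vision
import cv2
p,d=vision.grab_frame('top'); cv2.imwrite('pics/top_e.png',p[:,:,::-1])
E
python3 lid.py f
```

```text
26.6 [ 0.47  0.47  1.48 -0.    1.19 -0.98] [621.6 313.  222.6] F [ 1.7 -5.7 -1.3] tq [-0.85 -0.29  0.07] op 0.506
lid pts 5223 4507 angle deg 55.255153660656894
26.75 [ 0.47  0.47  1.48 -0.    1.19 -0.98] [621.5 313.  222.6] F [ 1.  -5.2 -2. ] tq [-0.79 -0.34  0.03] op 0.506
lid pts 5242 4568 angle deg 55.10617291681263
```

View pics/lid_e.png

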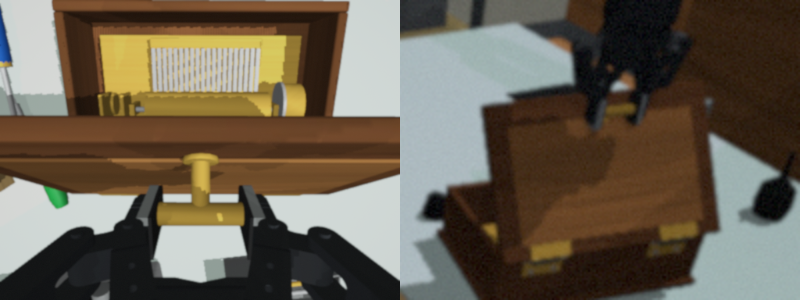

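View pics/top_e.png

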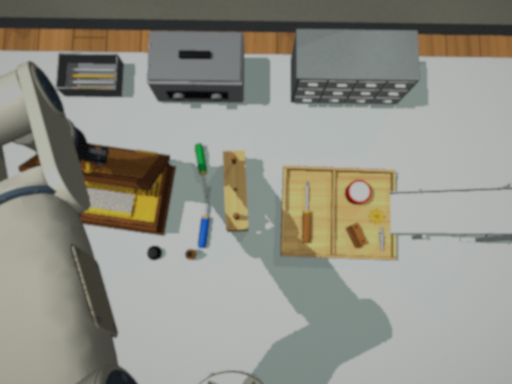

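The lid stands still at 55° in the fingers, and the driver lies in the compartment at (307,213) in the top view. The oil bottle at (191,254), the loupe at (154,253), the tray parts and the other tools are where they started. I'm handing the job in.

```bash
python3 -c "
from rig import order
print(order.sign_off())"
```

```text
the job is handed in; nothing more can be done
None
```

The job is handed in at about 27 s of the 67 s allowed. The screwdriver lies flat in the tray's empty compartment, and the fingers are holding the lid just below its balance point. The hand-in gives no verdict.

- **Screwdriver:** I took the wooden-handled one in the middle hole, not the blue or green look-alikes. I pulled it straight up until its tip was clear of the stand by about 30 mm. I then turned it level, lowered it to the tray floor and let it go. The depth picture puts it fully inside the compartment at about floor height.
- **Lid:** I held the pull by its two ends and raised the lid to 66.5°, held it there for a second, then eased it back. The last two camera readings were 55.3° and 55.1°, inside your 49.6 to 59.6° range. The wrist force was about 6 N.
- **Other tools and parts:** in the last top picture the oil bottle, loupe, tray parts and the two other tools are where they started, judged by eye.
- **Look-alikes fell over:** the blue and green ones, which stood loose on the table, were lying down when I looked again about 3 s after the start. The arm had not been below 230 mm near them, so I believe they fell on their own, and I left them where they fell.
- **Small disagreements:** the camera and geometry estimates of the pull and hinge positions differed by 2–3 mm, which caused no noticeable load.

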